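Light the sample and take the picture

TASK

Switch on the microscope lamp by pressing down the raised end of the black rocker switch until it has tipped fully over, then take the picture: gently press the big round button fully down with the fingertips, keep it down for a moment, and let it come up again. The lamp must be on before the big button is pressed; do not press the small round button or the square button. Only touch, never lift or carry anything: the control boxes stay standing where they are, and the flasks, vials and other things on the bench are left undisturbed.

Things in the scene. Friction and masses are not known exactly. Their poses are not given: they have to be found in the camera images.
- lamp_box: Loose desktop lamp switch box, grey plastic on rubber feet, 90 mm (its x) x 56 mm (its y) and 36 mm high, 0.4 to 0.8 kg; origin at the centre of its underside, z up. It stands at any of three places in the row nearest the robot, turned any way. On top lies the black rocker paddle, 70 mm (along the box's x) x 32 x 8 mm, pivoting about the box's y axis through a point 46 mm above the box's underside; two low grey cheeks, up to 48 mm high, flank it with 2 mm gaps.
- lamp_rocker (a joint): Tilt of the rocker paddle, rad. 0 to 0.03 at the start = lamp off: the end towards the box's +x stands raised (its tip about 58 mm above the bench), the other end low. 0.44 = lamp on: fully tipped over, the end at +x is down (its tip about 42 mm). It stays where it is left; it turns with a steady friction of 0.035 N m (1 to 3 N pressed near the end), then meets a hard stop.
- rocker_raised_end (a point): Point on the upper face of the paddle, in the middle of its width, 27 mm from the pivot towards the end that is raised at the start (8 mm from that end's edge); the place to press. About 56 mm above the bench when off and 44 mm when on.
- big_button_box: Loose desktop control box, grey plastic on rubber feet, 76 x 76 mm and 40 mm high, 0.4 to 0.8 kg; origin at the centre of its underside, z up. In its top centre sits the big round black button, 38 mm across. The three button boxes stand in a row beyond the lamp box, in any order, turned up to 0.6 rad either way.
- big_button (a joint): How far the big round button is pressed, m: 0 up, 0.006 fully down (counts as down from 0.005). A spring pushes it back: about 1.1 N to start, 3.8 N fully down, then a hard stop.
- big_button_top (a point): Centre of the big round button's upper face, 52 mm above the bench when up, 46 mm when down.
- small_button_box: Loose desktop control box, grey plastic on rubber feet, 76 x 76 mm and 40 mm high, 0.4 to 0.8 kg; origin at the centre of its underside, z up. In its top centre sits the small round black button, 18 mm across, standing 12 mm proud. Not to be pressed.
- small_button (a joint): How far the small round button is pressed, m: 0 up, 0.006 down. Must stay up (the same spring, easily pressed by a touch).
- square_button_box: Loose desktop control box, grey plastic on rubber feet, 76 x 76 mm and 40 mm high, 0.4 to 0.8 kg; origin at the centre of its underside, z up. In its top centre sits the square black button, 30 mm wide, standing 12 mm proud. Not to be pressed.
- square_button (a joint): How far the square button is pressed, m: 0 up, 0.006 down. Must stay up (the same spring, easily pressed by a touch).
- dish: Closed clear culture dish, 92 mm across, 16 mm high, loose; origin at the centre of its underside. In the row nearest the robot.
- jar: Clear sample jar with white cap, 52 mm across, 65 mm high, loose; origin at the centre of its underside. In the row nearest the robot.
- vial_a: Glass vial with blue cap, 23 mm across, 50 mm high, 30 g, standing loose between two of the button boxes; origin at the centre of its underside.
- vial_b: Glass vial like vial_a, between the other two button boxes.
- flask_a: Clear flat-sided culture flask with yellow cap, 40 x 84 mm and 153 mm high, standing loose at the left; origin at the centre of its underside.
- flask_b: Culture flask like flask_a, at the right.
- beaker: Open white plastic beaker, 72 mm across, 85 mm high, loose, far left; origin at the centre of its underside.
- mouse: Black computer mouse, 100 x 58 x 32 mm, loose, far right; origin at the centre of its underside.
Things that resemble listed ones, but are neither listed nor needed, are in the scene too. Leave any orange look-alike of the vial_b alone. Of the things shaped like the mouse, the black one is meant.

How it is judged:
By the outcome, as a careful person would: the job done as asked, in the order asked, and still so for the second after the job is handed in, with the robot touching nothing.
It also fails if it takes over 40 s, if anything falls off the work surface, if the arm or the gripper's body presses on something with over 40 N, if the wrist force passes 120 N, or if a joint passes its speed limit or range.

ROBOT

A 6-joint arm with a two-finger parallel gripper is mounted at the origin on the work surface. World frame = base frame: x ahead of the robot, y to its left, z up, the work surface at z = 0. Lengths are in m, angles in rad, forces in N, time in s.
With the tool pointing down it reaches from about 0.375 to 0.9 m from the base axis. Payload 3.1 kg.
Tool frame: the origin (TCP) lies on the centre line of the jaws, within the pads' length; the fingertips stand 25 mm ahead of it and the grasp point (between the pads) lies 6 mm ahead of it (robot.nose_length is the y of the fingertips in the tool frame, in m); y points along the fingers, z is the direction in which the jaws open and shut, and the axes are right-handed (so a half turn about y gives the same grasp; the last joint's range is limited). The gripper opens to 87 mm and grips with 3 to 60 N. Pads are 19 mm wide; open, the fingers measure 117 mm over their backs; the gripper's body (75 mm by 190 mm) begins 51 mm behind the grasp point.
Start: joints at [-1.508, 0.527, 1.433, -0, 1.181, -0.178], TCP at [0.149, -0.607, 0.248] pointing down, gripper open.
Joint ranges: [-3.08, 3.08], [-0.75, 2.2], [0.22, 2.44], [-1.43, 4.57], [0, 2.65], [-2.85, 2.85]. Speed limits (rad/s): [2.79, 2.79, 3.14, 3.14, 3.14, 3.14].

INTERFACE

Orientations are given as a unit quaternion [x, y, z, w].
In Python, from rig import robot, eyes, ticket gives the robot as it stands.
- The arm moves only by the tool play_rows, never from a script. Its argument "series" is a list of rows, each a list of 7 numbers: the opening, from 0 (shut) to 1 (fully open), then the shift along the tool's x, y, z scaled (see below), then the turn, a rotation vector about the tool's x, y, z scaled (see below). In form: [[claw, dx, dy, dz, ax, ay, az], ...]. A call has 1 to 12 rows; each row shifts and turns the commanded pose from where the row before left it, along the tool's axes as they then stand; what a row does not reach is not made up. The controller multiplies each number of a shift by 100 mm and each number of a turn by 180 degrees. A row lasts 1/12 s, in which the tool goes at most 41.7 mm and 7.16 degrees, less where a joint would pass 70% of its speed; a pose out of reach is approached as far as the arm can. A call with a number of a shift or a turn outside -1 to 1 is refused whole. A call with a gripper value outside its range is refused whole. The fingers move at their own pace and stop on an object; "grip_force" is the grip in N (left out, the last holds). Time passes only in rows, so rows that do not move let the fingers close. It gives the time, the measured TCP pose, the force and the opening at its end, in the units of the state.
- robot.get_obs(): the state, without advancing time (a new reading comes with each control period).
- eyes.camera(name): name is "side" or "top" or "wrist"; returns the picture (420x560x3 uint8, red, green, blue); there is no depth.
- eyes.camera_params(name): a dict with "K" (3x3 intrinsics, pixels), "rvec" (rotation vector, rad) and "tvec" (3), from world to camera coordinates, as OpenCV has them. Camera axes: x right, y down, z forward; pixel columns grow to the right and rows downward; lengths in m; the calibration is good to about 2 mm. A picture is of the moment at which its call begins: read the wrist's pose just before it. camera_params takes no time and is no camera call; for the wrist camera it gives the pose at the moment of the call.
- ticket.hand_in(): hands the job in, once; it reports no verdict.
The state is a dict: "time": time; "q": joint angles; "joint_velocities": joint speeds; "joint_torque": joint torques, N m; "position": TCP position; "tool_rot": TCP orientation; "ft_force": force on the tool from outside, world axes, zero at the start; "moment": the same for the moment, N m; "grip_width": finger opening in m.
Only numpy, scipy, OpenCV 4.12 (cv2) and the standard library are available. Lean on these libraries where they do the work, as an engineer would, in place of code of your own. Each camera call takes 0.05 s, during which the arm holds its last target.

## Working session

There is one attempt and no reset: what is moved stays moved. The work goes in short steps, Python scripts to look and compute and a tool call to move; the robot and the scene stay as the last step left them, time stands still between calls to the robot, and variables do not carry over. Pictures are saved under pics/ and viewed, and the job is handed in when it is done.

Besides the shell and the picture viewer there is one more tool, called as name(argument=value, ...), one argument or row to a line, values as JSON. play_rows: Moves the arm, as the interface text tells. Its arguments: {"type":"object","properties":{"series":{"type":"array","items":{"type":"array","items":{"type":"number"}}},"grip_force":{"type":"number"}},"required":["series"]}

```bash
mkdir -p pics && cat > h.py <<'E'
import numpy as np, cv2
from rig import robot, eyes, ticket
from scipy.spatial.transform import Rotation as R
def snap(n,f):
    im=eyes.camera(n); cv2.imwrite('pics/'+f,cv2.cvtColor(im,cv2.COLOR_RGB2BGR)); return im
def ray(n,uv,z,P=None):
    P=P or eyes.camera_params(n); K=np.array(P['K']); Rm=cv2.Rodrigues(np.array(P['rvec'],float))[0]; t=np.array(P['tvec'],float).ravel()
    c=-Rm.T@t; d=Rm.T@np.linalg.inv(K)@np.array([uv[0],uv[1],1.]); return c+d*(z-c[2])/d[2]
def proj(n,X):
    P=eyes.camera_params(n); return cv2.projectPoints(np.array(X,float).reshape(-1,1,3),np.array(P['rvec'],float),np.array(P['tvec'],float),np.array(P['K'],float),None)[0].reshape(-1,2)
E
python3 - <<'E'
from h import *
o=robot.get_obs(); print(o); print(robot.nose_length)
for n in ['top','side']:
    snap(n,n+'0.png'); P=eyes.camera_params(n); print(P)
E
```

```text
{'time': 0.0, 'q': array([-1.50850023e+00,  5.28425648e-01,  1.43388200e+00, -7.45751035e-06,
        1.18137000e+00, -1.78516591e-01]), 'joint_velocities': array([-1.58201338e-03,  3.54948292e-04,  8.25050353e-04, -5.35064018e-04,
       -7.46296509e-05,  1.98624798e-04]), 'joint_torque': array([ 8.86806229e-04, -4.40042281e+01, -1.76591688e+01,  6.33153738e-02,
        5.80842909e-02, -1.78718601e-04]), 'position': array([ 0.14903224, -0.60629016,  0.24660291]), 'tool_rot': array([-0.08489514,  0.70272282, -0.70125071,  0.0849759 ]), 'ft_force': array([-0.10712572,  0.27190202,  0.36480676]), 'moment': array([-0.08411596,  0.01458648, -0.00582214]), 'grip_width': 0.08725592510324098}
0.025
{'K': array([[434.34094919,   0.        , 282.48971307],
       [  0.        , 434.34094919, 206.83264448],
       [  0.        ,   0.        ,   1.        ]]), 'rvec': array([ 2.11409021, -2.10566913,  0.22083794]), 'tvec': array([0.02022179, 0.52748299, 1.09709199])}
{'K': array([[434.85869484,   0.        , 284.24289335],
       [  0.        , 434.85869484, 210.96395143],
       [  0.        ,   0.        ,   1.        ]]), 'rvec': array([ 0.57270232, -2.68792874,  1.14692615]), 'tvec': array([0.51530094, 0.20587407, 1.0425079 ])}
```

View pics/top0.png

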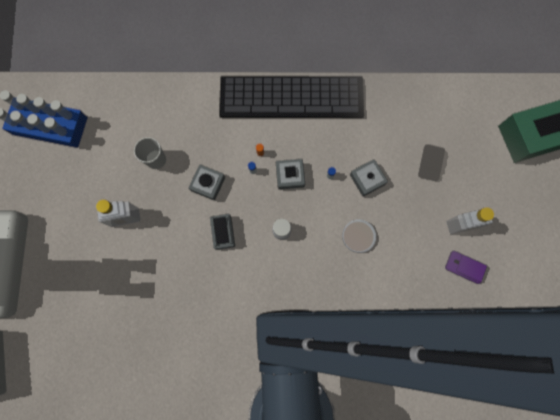

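View pics/side0.png

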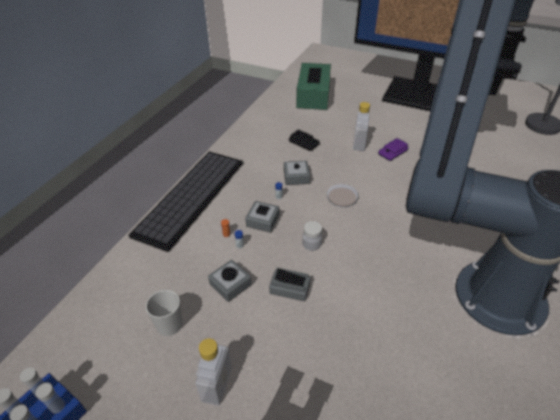

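The lamp box is at top (222,231). The big button box is at (206,181), the square one at (290,173) and the small one at (370,177). Next I'll enlarge the lamp and big-button area.

```bash
python3 - <<'E'
from h import *
a=cv2.imread('pics/top0.png')[155:260,180:300]; b=cv2.imread('pics/side0.png')[245:310,200:320]
a=cv2.resize(a,None,fx=5,fy=5,interpolation=cv2.INTER_CUBIC);cv2.imwrite('pics/c1.png',cv2.convertScaleAbs(a,alpha=1.6,beta=20))
b=cv2.resize(b,None,fx=6,fy=6,interpolation=cv2.INTER_CUBIC);cv2.imwrite('pics/c2.png',cv2.convertScaleAbs(b,alpha=1.6,beta=20))
print(ray('top',(222,231),.05),ray('top',(206,180),.052),ray('top',(290,172),.05),ray('top',(370,176),.05))
print(ray('side',(291,277),.05),ray('side',(230,273),.052))
E
```

```text
[0.4628376  0.18154668 0.05      ] [0.60142057 0.22906169 0.052     ] [0.6253312  0.00235601 0.05      ] [ 0.61487965 -0.21425476  0.05      ]
[0.46453142 0.1845454  0.05      ] [0.60042223 0.233969   0.052     ]
```

View pics/c1.png

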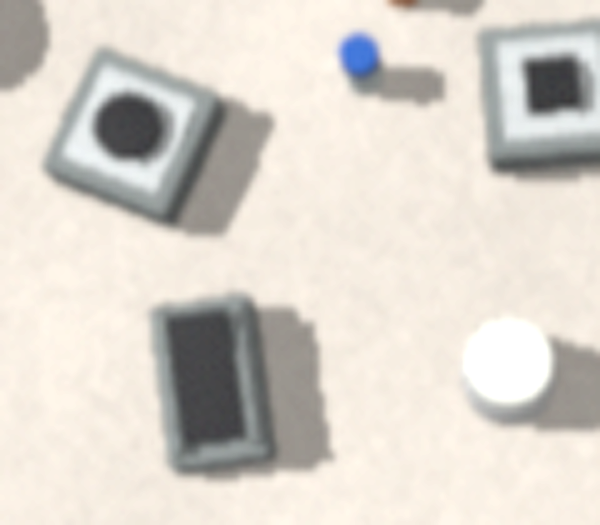

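View pics/c2.png

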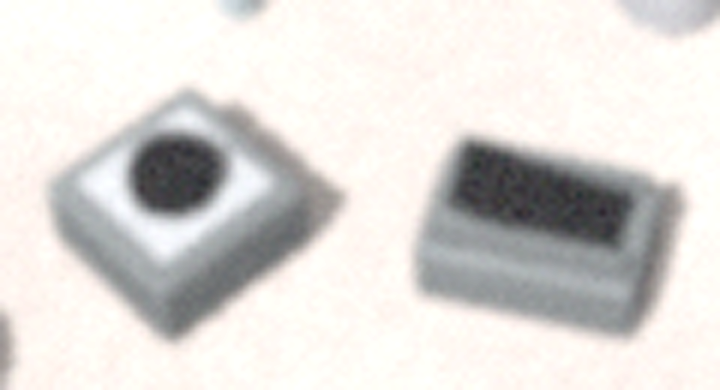

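The big round button is at top (206,180) and side (230,273), and it is clearly wider and rounder than the square and small ones. The rocker's raised end looks like the far end (top crop: upper end; side crop: left end). I'll check that by triangulating the paddle ends.

```bash
cat >> h.py <<'E'
def dark(f,roi,thr):
    g=cv2.imread('pics/'+f).max(2); x0,y0,x1,y1=roi
    s=cv2.resize(g[y0:y1,x0:x1],None,fx=8,fy=8,interpolation=cv2.INTER_CUBIC)
    cs=cv2.findContours((s<thr).astype(np.uint8),cv2.RETR_EXTERNAL,cv2.CHAIN_APPROX_NONE)[0]
    c=max(cs,key=cv2.contourArea).reshape(-1,2).astype(float)
    return (c+.5)/8-.5+[x0,y0]
def tri(ps):
    A=[];b=[]
    for n,uv in ps:
        P=eyes.camera_params(n);Rm=cv2.Rodrigues(np.array(P['rvec'],float))[0];t=np.array(P['tvec'],float).ravel()
        M=np.array(P['K'])@np.c_[Rm,t]
        for k in (0,1): r=uv[k]*M[2]-M[k]; A.append(r[:3]);b.append(-r[3])
    x,res,_,_=np.linalg.lstsq(np.array(A),np.array(b),rcond=None); return x
E
python3 - <<'E'
from h import *
for f,roi in [('top0.png',(208,210,238,252)),('side0.png',(268,262,314,290))]:
    g=cv2.imread('pics/'+f).max(2); print(np.percentile(g[roi[1]:roi[3],roi[0]:roi[2]],[2,5,10,20,30,40,50,60]))
    for thr in (55,65):
        c=dark(f,roi,thr); r=cv2.minAreaRect(c.astype(np.float32)); print(thr,r,cv2.boxPoints(r).round(1).tolist())
for f,roi in [('top0.png',(195,170,218,192)),('side0.png',(218,262,242,284))]:
    c=dark(f,roi,60); print(cv2.fitEllipse(c.astype(np.float32)))
E
```

```text
[31. 32. 33. 35. 53. 66. 79. 84.]
55 ((221.18365478515625, 230.59422302246094), (27.132598876953125, 13.752352714538574), 82.87498474121094) [[212.6999969482422, 218.0], [226.3000030517578, 216.3000030517578], [229.6999969482422, 243.1999969482422], [216.0, 244.89999389648438]]
65 ((223.72317504882812, 232.3408203125), (32.248226165771484, 19.163053512573242), 82.4700698852539) [[212.10000610351562, 217.60000610351562], [231.10000610351562, 215.10000610351562], [235.3000030517578, 247.10000610351562], [216.3000030517578, 249.60000610351562]]
[ 25.   28.   30.   44.   74.1  86.   93.  115. ]
55 ((289.7972412109375, 277.9234619140625), (29.17851448059082, 11.477104187011719), 17.474775314331055) [[274.20001220703125, 279.0], [277.6000061035156, 268.1000061035156], [305.3999938964844, 276.79998779296875], [302.0, 287.79998779296875]]
65 ((289.78277587890625, 277.96795654296875), (29.93490982055664, 12.208623886108398), 17.020524978637695) [[273.70001220703125, 279.3999938964844], [277.29998779296875, 267.70001220703125], [305.8999938964844, 276.5], [302.29998779296875, 288.20001220703125]]
((205.63648986816406, 179.99908447265625), (12.145776748657227, 13.412975311279297), 108.26238250732422)
((228.86424255371094, 273.51397705078125), (12.345088958740234, 14.644842147827148), 76.81169128417969)
```

```bash
python3 - <<'E'
from h import *
T=dict(FL=(213,218.2),FR=(226,216.6),NR=(229.4,243),NL=(216.2,244.6)); S=dict(FL=(274.2,279),FR=(277.6,268.1),NR=(305.4,276.8),NL=(302,287.8))
X={k:tri([('top',T[k]),('side',S[k])]) for k in T}
for k in X: print(k,X[k].round(4))
F=(X['FL']+X['FR'])/2;N=(X['NL']+X['NR'])/2; print(F,N,np.linalg.norm(F-N),'yaw',np.arctan2(*(F-N)[[1,0]]))
print('btn',tri([('top',(205.6,180)),('side',(229.3,273.3))]), ray('top',(205.6,180),.052),ray('side',(229.3,273.3),.052))
for n in('top','side'): P=eyes.camera_params(n);print(n,-cv2.Rodrigues(P['rvec'])[0].T@P['tvec'])
E
```

```text
FL [0.4974 0.2065 0.0509]
FR [0.5032 0.1726 0.0492]
NR [0.4344 0.1627 0.0399]
NL [0.4294 0.1971 0.042 ]
[0.50026129 0.1895672  0.05003981] [0.43192494 0.17989544 0.0409631 ] 0.06961167884296222 yaw 0.14059791945907626
btn [0.60372103 0.23142837 0.04585132] [0.60141648 0.23014141 0.052     ] [0.60149654 0.23542585 0.052     ]
top [0.28691567 0.02001592 1.18302021]
side [0.22197558 0.76724695 0.86994303]
```

```bash
python3 - <<'E'
from h import *
o=robot.get_obs(); M=R.from_quat(o['tool_rot']).as_matrix(); print(M.round(3))
P=eyes.camera_params('wrist'); Rm=cv2.Rodrigues(P['rvec'])[0]; print('cam pos in tool',(M.T@(-Rm.T@P['tvec']-o['position'])).round(3)); print('cam fwd in tool',(M.T@Rm.T@[0,0,1]).round(3),'cam right',(M.T@Rm.T@[1,0,0]).round(3),P['K'][0,0])
snap('wrist','w0.png')
E
```

```text
[[-0.971 -0.     0.239]
 [-0.239  0.002 -0.971]
 [-0.    -1.    -0.002]]
cam pos in tool [-0.081 -0.136 -0.   ]
cam fwd in tool [0.292 0.957 0.001] cam right [-0.    -0.001  1.   ] 353.812208815161
```

View pics/w0.png

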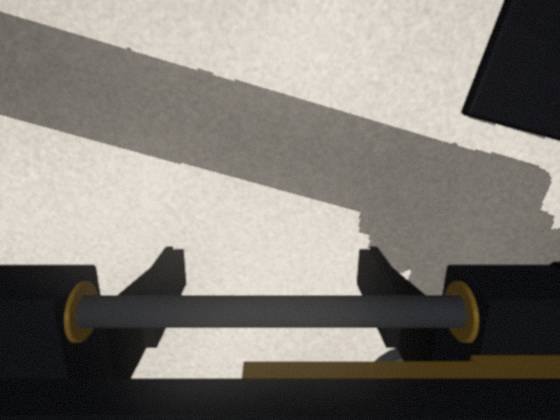

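play_rows(
  series=[
    [0,-0.34,0,-0.21,0,0,0],
    [0,-0.34,0,-0.21,0,0,0],
    [0,-0.34,0,-0.21,0,0,0],
    [0,-0.34,0,-0.21,0,0,0],
    [0,-0.34,0,-0.21,0,0,0],
    [0,-0.34,0,-0.21,0,0,0],
    [0,-0.34,0,-0.21,0,0,0],
    [0,-0.34,0,-0.21,0,0,0],
    [0,-0.34,0,-0.21,0,0,0],
  ],
  grip_force=20,
)

```text
time: 0.9
position: [0.4021, -0.3487, 0.2474]
tool_rot: [-0.085, 0.702, -0.702, 0.085]
ft_force: [-0.4, -0.1, -0.4]
grip_width: 0.0346
```

play_rows(
  series=[
    [0,0,0,0,0,-0.039,0],
    [0,0,0,0,0,-0.039,0],
    [0,0,0,0,0,-0.039,0],
    [0,0,0,0,0,-0.039,0],
    [0,0,0,0,0,-0.039,0],
    [0,0,0,0,0,-0.039,0],
    [0,0,0,0,0,-0.039,0],
    [0,0,0,0,0,-0.039,0],
    [0,0,0,0,0,-0.039,0],
    [0,0,0,0,0,-0.039,0],
    [0,0,0,0,0,-0.039,0],
    [0,0,0,0,0,-0.039,0],
  ],
)

```text
time: 1.9
position: [0.401, -0.3502, 0.2473]
tool_rot: [-0.535, 0.462, -0.462, 0.535]
ft_force: [0.6, 0.2, 0.1]
grip_width: 0.0005
```

play_rows(
  series=[
    [0,-0.38,0,0.14,0,0,0],
    [0,-0.38,0,0.14,0,0,0],
    [0,-0.38,0,0.14,0,0,0],
    [0,-0.38,0,0.14,0,0,0],
    [0,-0.38,0,0.14,0,0,0],
    [0,-0.38,0,0.14,0,0,0],
    [0,-0.38,0,0.14,0,0,0],
    [0,-0.38,0,0.14,0,0,0],
    [0,-0.38,0,0.14,0,0,0],
    [0,-0.38,0,0.14,0,0,0],
    [0,-0.38,0,0.14,0,0,0],
    [0,-0.38,0,0.14,0,0,0],
  ],
)

```text
time: 2.9
position: [0.5036, 0.1267, 0.2475]
tool_rot: [0.534, -0.464, 0.464, -0.534]
ft_force: [0.6, -0.3, 0.0]
grip_width: 0.0004
```

play_rows(
  series=[
    [0,-0.35,0,0.14,0,0,0],
    [0,-0.1,0,0,0,0,0],
    [0,0,0,0,0,0,0],
    [0,0,0,0,0,0,0],
  ],
)

```text
time: 3.23
position: [0.5106, 0.171, 0.2471]
tool_rot: [0.535, -0.463, 0.463, -0.534]
ft_force: [-0.7, 0.1, -0.2]
grip_width: 0.0001
```

```bash
python3 - <<'E'
from h import *
import json
o=robot.get_obs(); P=eyes.camera_params('wrist'); im=snap('wrist','w1.png'); np.savez('w1.npz',**P)
print(o['position'],R.from_quat(o['tool_rot']).as_matrix().round(3),o['q'],o['time'])
E
```

```text
[0.51055552 0.17095554 0.24713568] [[ 0.142 -0.001  0.99 ]
 [-0.99  -0.001  0.142]
 [ 0.001 -1.    -0.002]] [ 1.15934690e-01  4.12451762e-01  1.64928782e+00 -1.01258077e-03
  1.08143143e+00 -2.56169034e-02] 3.2333
```

View pics/w1.png

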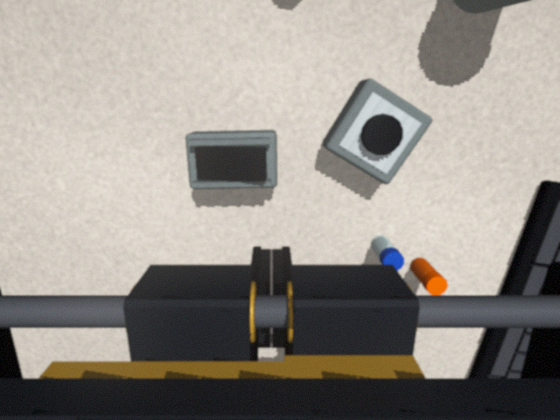

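The wrist picture shows the lamp box at about (232,159) with its paddle spanning 195–267. The big round button is at (382,134). The vial is at (388,252), with the orange look-alike at (429,276). Next I'll measure.

```bash
python3 - <<'E'
from h import *
P=dict(np.load('w1.npz'))
im=cv2.imread('pics/w1.png')
c=cv2.resize(im[115:215,170:300],None,fx=6,fy=6,interpolation=cv2.INTER_CUBIC); cv2.imwrite('pics/c3.png',cv2.convertScaleAbs(c,alpha=1.6,beta=10))
b=dark('w1.png',(358,110,406,158),50); e=cv2.fitEllipse(b.astype(np.float32)); print(e, ray('wrist',e[0],.052,P))
for thr in (40,50):
  r=dark('w1.png',(190,135,274,186),thr); q=cv2.boxPoints(cv2.minAreaRect(r.astype(np.float32))); print(q.round(1).tolist())
T=dict(FL=(213,218.2),FR=(226,216.6),NR=(229.4,243),NL=(216.2,244.6)); S=dict(FL=(274.2,279),FR=(277.6,268.1),NR=(305.4,276.8),NL=(302,287.8))
C=-cv2.Rodrigues(P['rvec'])[0].T@P['tvec'];print(C)
E
```

```text
((381.30645751953125, 134.57017517089844), (36.63454818725586, 40.444087982177734), 59.85026931762695) [0.60496829 0.23454089 0.052     ]
[[237.89999389648438, 159.89999389648438], [238.10000610351562, 159.89999389648438], [238.10000610351562, 160.10000610351562], [237.89999389648438, 160.10000610351562]]
[[211.60000610351562, 150.8000030517578], [256.0, 149.5], [256.79998779296875, 179.8000030517578], [212.5, 181.10000610351562]]
[0.5004367  0.25105724 0.38346514]
```

View pics/c3.png

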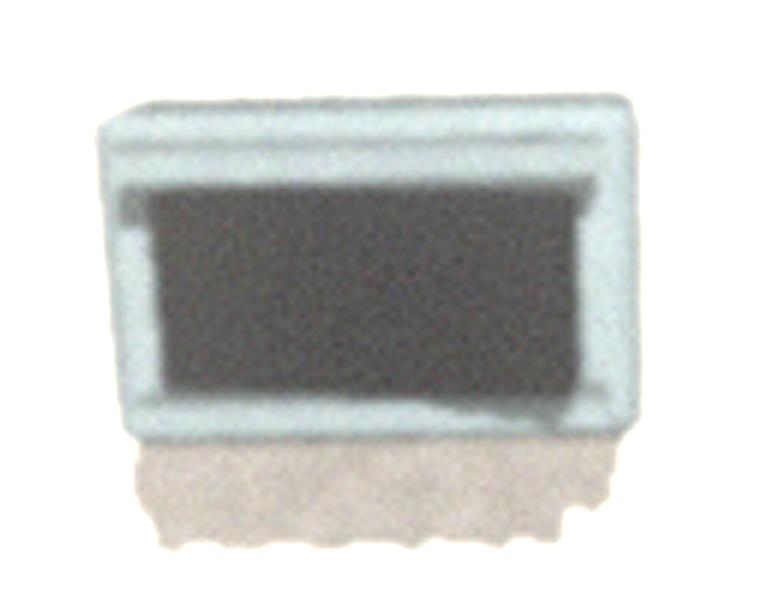

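```bash
python3 - <<'E'
from h import *
P=dict(np.load('w1.npz'))
W=dict(FL=(265.8,145.8),FR=(266.2,180.8),NR=(196.7,180.5),NL=(195.3,145.8))
T=dict(FL=(213,218.2),FR=(226,216.6),NR=(229.4,243),NL=(216.2,244.6)); S=dict(FL=(274.2,279),FR=(277.6,268.1),NR=(305.4,276.8),NL=(302,287.8))
for n,D,PP in (('top',T,None),('side',S,None),('wrist',W,P)):
    F=(ray(n,D['FL'],.058,PP)+ray(n,D['FR'],.058,PP))/2; N=(ray(n,D['NL'],.042,PP)+ray(n,D['NR'],.042,PP))/2
    print(n,'far raised: F',F.round(4),'N',N.round(4),'len',np.linalg.norm(F-N).round(4),'yaw',np.arctan2(*(F-N)[[1,0]]).round(3))
    F=(ray(n,D['FL'],.042,PP)+ray(n,D['FR'],.042,PP))/2; N=(ray(n,D['NL'],.058,PP)+ray(n,D['NR'],.058,PP))/2
    print('   near raised: F',F.round(4),'N',N.round(4),'len',np.linalg.norm(F-N).round(4))
print([tri([('top',T[k]),('wrist',W[k]),('side',S[k])]).round(4) for k in T])
E
```

```text
top far raised: F [0.4978 0.1882 0.058 ] N [0.43   0.1794 0.042 ] len 0.0702 yaw 0.128
   near raised: F [0.5008 0.1906 0.042 ] N [0.428  0.1772 0.058 ] len 0.0758
side far raised: F [0.4986 0.1952 0.058 ] N [0.4335 0.1808 0.042 ] len 0.0685 yaw 0.219
   near raised: F [0.504  0.1839 0.042 ] N [0.4294 0.1921 0.058 ] len 0.0767
wrist far raised: F [0.5035 0.1939 0.058 ] N [0.4362 0.1815 0.042 ] len 0.0702 yaw 0.181
   near raised: F [0.5036 0.1911 0.042 ] N [0.4392 0.1848 0.058 ] len 0.0666
[array([0.4985, 0.2068, 0.0497]), array([0.5041, 0.173 , 0.0482]), array([0.4354, 0.1624, 0.0381]), array([0.4308, 0.1967, 0.0397])]
```

The raised end is the far one: with that hypothesis the length comes out at 70.2 mm against a true 70, and the shadow agrees. The edge is at about (0.500, 0.192). I'll hover at (0.494, 0.191) with the fingertips about 75 mm above the bench.

play_rows(
  series=[
    [0,-0.22,0,-0.14,0,0,0],
    [0,0,0.38,0,0,0,0],
    [0,0,0.38,0,0,0,0],
    [0,0,0.38,0,0,0,0],
    [0,0,0.3,0,0,0,0],
    [0,0,0,0,0,0,0],
    [0,0,0,0,0,0,0],
  ],
)

```text
time: 3.87
position: [0.4935, 0.1891, 0.1026]
tool_rot: [0.534, -0.465, 0.463, -0.532]
ft_force: [-0.1, 0.2, 0.4]
grip_width: 0.0005
```

```bash
python3 - <<'E'
from h import *
o=robot.get_obs(); print(o['position'],o['ft_force'])
tip=o['position']+R.from_quat(o['tool_rot']).apply([0,.025,0]); print(tip)
out=[]
for n,(x0,y0,x1,y1) in (('top',(185,160,285,260)),('side',(220,220,340,310)),('wrist',(180,130,380,280))):
    im=cv2.cvtColor(eyes.camera(n),cv2.COLOR_RGB2BGR); print(n,proj(n,tip))
    s=4 if n!='wrist' else 2
    if n=='wrist': print(eyes.camera_params(n)['rvec'])
    c=cv2.convertScaleAbs(cv2.resize(im[y0:y1,x0:x1],None,fx=s,fy=s,interpolation=cv2.INTER_CUBIC),alpha=1.5,beta=10)
    p=(proj(n,tip)[0]-[x0,y0])*s; cv2.drawMarker(c,tuple(int(v) for v in p),(0,0,255),0,8)
    cv2.imwrite('pics/d_%s.png'%n,c)
E
```

```text
[0.49347596 0.18906039 0.10260433] [-0.06844615  0.19035327  0.39098097]
[0.49336776 0.18903764 0.07760458]
top [[218.03382226 217.67485555]]
side [[278.95825445 267.02030635]]
wrist [[262.7902834 266.1173107]]
[-2.83883851 -0.19710213 -0.03588341]
```

View pics/d_side.png

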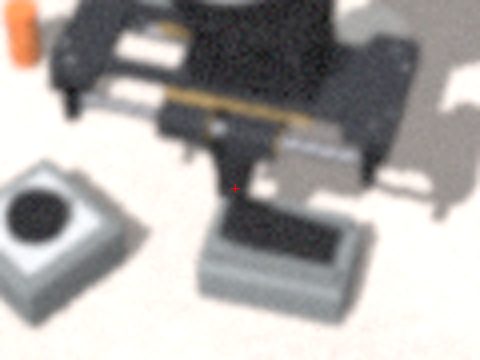

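View pics/d_wrist.png

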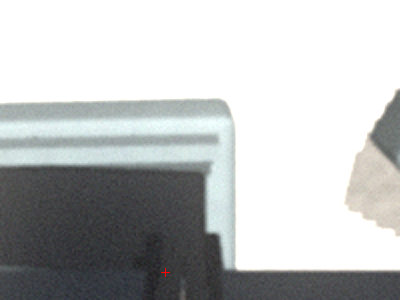

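play_rows(
  series=[
    [0,0,0.16,0,0,0,0],
    [0,0,0.04,0,0,0,0],
    [0,0,0.03,0,0,0,0],
    [0,0,0.03,0,0,0,0],
    [0,0,0.03,0,0,0,0],
    [0,0,0,0,0,0,0],
  ],
)

```text
time: 4.52
position: [0.4953, 0.1911, 0.075]
tool_rot: [-0.533, 0.463, -0.464, 0.534]
ft_force: [0.6, -0.4, 1.2]
grip_width: 0.0003
```

play_rows(
  series=[
    [0,0,0.02,0,0,0,0],
    [0,0,0.02,0,0,0,0],
    [0,0,0,0,0,0,0],
  ],
)

```text
time: 4.77
position: [0.4954, 0.1911, 0.0708]
tool_rot: [-0.533, 0.463, -0.464, 0.534]
ft_force: [2.5, 0.2, 2.9]
grip_width: 0.0004
```

play_rows(
  series=[
    [0,0,0.01,0,0,0,0],
    [0,0,0.01,0,0,0,0],
    [0,0,0,0,0,0,0],
  ],
)

```text
time: 5.02
position: [0.4955, 0.1912, 0.0703]
tool_rot: [-0.533, 0.463, -0.464, 0.535]
ft_force: [-0.2, 0.5, 13.5]
grip_width: 0.0005
```

The hard stop is reached: 13.5 N with the tip at 45.3 mm, which is the height predicted for fully tipped. I'll retreat and look.

play_rows(
  series=[
    [0,0,-0.1,0,0,0,0],
    [0,0,-0.3,0,0,0,0],
    [0,0,-0.38,0,0,0,0],
    [0,-0.3,-0.2,0,0,0,0],
    [0,0,0,0,0,0,0],
    [0,0,0,0,0,0,0],
  ],
)

```text
time: 5.52
position: [0.4896, 0.2215, 0.1676]
tool_rot: [-0.534, 0.463, -0.463, 0.535]
ft_force: [0.6, -0.3, -1.2]
grip_width: 0.0002
```

```bash
python3 - <<'E'
from h import *
o=robot.get_obs(); print(o['position'],o['ft_force'],R.from_quat(o['tool_rot']).as_matrix().round(3))
P=eyes.camera_params('wrist'); np.savez('w2.npz',**P)
W=snap('wrist','w2.png'); S=snap('side','side2.png'); 
tip=o['position']+R.from_quat(o['tool_rot']).apply([0,.025,0]); print(proj('wrist',tip))
s=cv2.imread('pics/side2.png')[245:310,200:320]; c=cv2.convertScaleAbs(cv2.resize(s,None,fx=5,fy=5,interpolation=cv2.INTER_CUBIC),alpha=1.6,beta=10)
s0=cv2.imread('pics/side0.png')[245:310,200:320]; c0=cv2.convertScaleAbs(cv2.resize(s0,None,fx=4,fy=4,interpolation=cv2.INTER_CUBIC),alpha=1.6,beta=10)
cv2.imwrite('pics/e.png',cv2.resize(np.r_[c,cv2.resize(c0,c.shape[1::-1])],None,fx=.9,fy=.9))
E
```

```text
[0.48955015 0.22149325 0.16756099] [ 0.57412438 -0.28370113 -1.15080204] [[ 0.142  0.001  0.99 ]
 [-0.99   0.     0.142]
 [-0.    -1.     0.001]]
[[271.14772104 266.83103615]]
```

View pics/e.png

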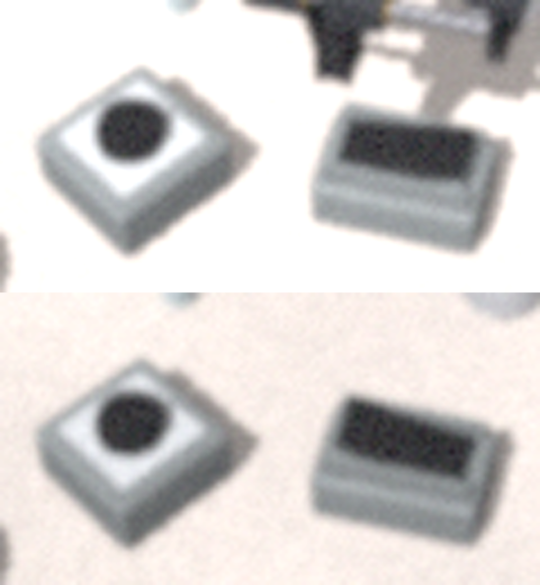

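View pics/w2.png

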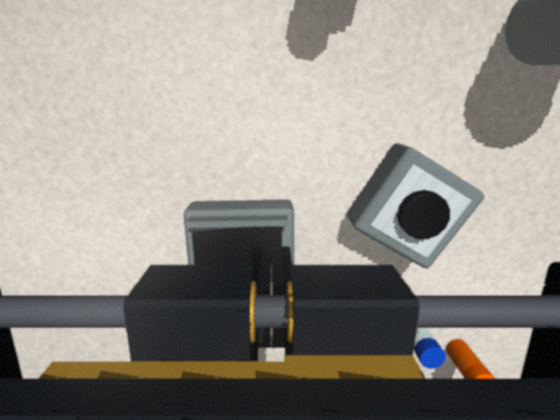

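The side view before and after confirms the rocker has tipped over: the far end is now low and the near end raised, and the box hasn't moved. Next is the big button, at wrist (424,215).

```bash
python3 - <<'E'
from h import *
P=dict(np.load('w2.npz'))
b=dark('w2.png',(395,188,452,242),50); e=cv2.fitEllipse(b.astype(np.float32)); print(e, ray('wrist',e[0],.052,P))
r=ray('wrist',e[0],.052,P); g=np.array([.602,.2335]); o=robot.get_obs(); M=R.from_quat(o['tool_rot']).as_matrix()
for t in (r[:2],g): print(M.T@(np.r_[t,.052+.025+.02]-o['position']))
c=dark('side2.png',(218,262,242,284),60); s=cv2.fitEllipse(c.astype(np.float32))[0]; print(s,ray('side',s,.052))
E
```

```text
((423.007568359375, 214.3847198486328), (46.35428237915039, 50.690120697021484), 79.0720443725586) [0.60378673 0.23618956 0.052     ]
[0.00034427 0.0681963  0.11653272]
[0.00275597 0.06820531 0.11438569]
(228.85061645507812, 273.5237121582031) [0.60214008 0.23644109 0.052     ]
```

play_rows(
  series=[
    [0,0,0,0.38,0,0,0],
    [0,0.02,0,0.38,0,0,0],
    [0,0,0,0.39,0,0,0],
    [0,0,0.35,0,0,0,0],
    [0,0,0.35,0,0,0,0],
    [0,0,0,0,0,0,0],
    [0,0,0,0,0,0,0],
  ],
)

```text
time: 6.2
position: [0.601, 0.2333, 0.0926]
tool_rot: [0.537, -0.466, 0.462, -0.531]
ft_force: [-0.5, -0.2, 0.0]
grip_width: 0.0004
```

```bash
python3 - <<'E'
from h import *
o=robot.get_obs(); print(o['position'],o['ft_force'])
tip=o['position']+R.from_quat(o['tool_rot']).apply([0,.025,0]); S=[]
for n,(x0,y0,x1,y1) in (('side',(190,220,290,310)),('wrist',(200,130,400,280))):
    p=proj(n,tip)[0]; im=cv2.cvtColor(eyes.camera(n),cv2.COLOR_RGB2BGR); s=4 if n=='side' else 2
    c=cv2.convertScaleAbs(cv2.resize(im[y0:y1,x0:x1],(400,360 if s==4 else 300),interpolation=cv2.INTER_CUBIC),alpha=1.5,beta=10)
    p=(p-[x0,y0])*s; cv2.drawMarker(c,tuple(int(v) for v in p),(0,0,255),0,8); S.append(c[:300])
cv2.imwrite('pics/f.png',np.hstack(S))
E
```

```text
[0.60100382 0.23329695 0.09256605] [-0.47466321 -0.1731355   0.03625086]
```

View pics/f.png

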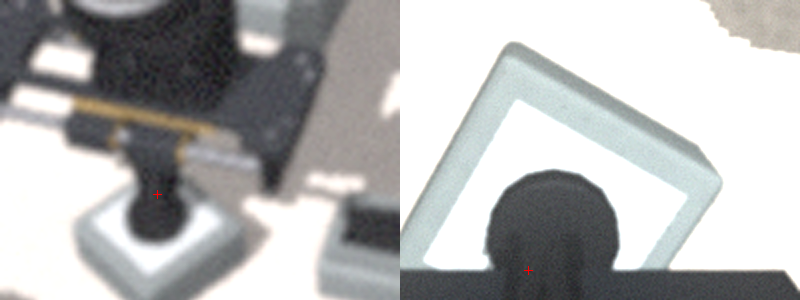

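play_rows(
  series=[
    [0,0,0.08,0,0,0,0],
    [0,0,0.03,0,0,0,0],
    [0,0,0.02,0,0,0,0],
    [0,0,0,0,0,0,0],
  ],
)

```text
time: 6.63
position: [0.6043, 0.2348, 0.084]
tool_rot: [-0.534, 0.464, -0.464, 0.534]
ft_force: [-0.5, 0.7, 0.3]
grip_width: 0.0005
```

Settled at z=0.084, so the tip is at 59 mm and not yet touching. I'll continue gently.

play_rows(
  series=[
    [0,0,0.04,0,0,0,0],
    [0,0,0.03,0,0,0,0],
    [0,0,0.02,0,0,0,0],
    [0,0,0.02,0,0,0,0],
    [0,0,0,0,0,0,0],
  ],
)

```text
time: 7.05
position: [0.6047, 0.2349, 0.0726]
tool_rot: [-0.534, 0.464, -0.464, 0.534]
ft_force: [0.7, -0.2, 2.3]
grip_width: 0.0005
```

play_rows(
  series=[
    [0,0,0.01,0,0,0,0],
    [0,0,0.01,0,0,0,0],
    [0,0,0,0,0,0,0],
  ],
)

```text
time: 7.3
position: [0.6047, 0.2349, 0.0714]
tool_rot: [-0.534, 0.464, -0.464, 0.534]
ft_force: [-0.9, 0.5, 6.1]
grip_width: 0.0006
```

play_rows(
  series=[
    [0,0,0.005,0,0,0,0],
    [0,0,0,0,0,0,0],
    [0,0,0,0,0,0,0],
    [0,0,0,0,0,0,0],
    [0,0,0,0,0,0,0],
    [0,0,0,0,0,0,0],
    [0,0,0,0,0,0,0],
    [0,0,0,0,0,0,0],
  ],
)

```text
time: 7.97
position: [0.6047, 0.2349, 0.0714]
tool_rot: [-0.533, 0.463, -0.464, 0.534]
ft_force: [-1.6, 0.2, 8.1]
grip_width: 0.0002
```

The button is held on its stop at 8 N, with the tip at 46.4 mm. I'll release straight up.

play_rows(
  series=[
    [0,0,-0.03,0,0,0,0],
    [0,0,-0.04,0,0,0,0],
    [0,0,-0.1,0,0,0,0],
    [0,0,-0.3,0,0,0,0],
    [0,0,-0.38,0,0,0,0],
    [0,0,-0.3,0,0,0,0],
    [0,0.2,-0.2,-0.3,0,0,0],
    [0,0,0,-0.3,0,0,0],
    [0,0,0,0,0,0,0],
    [0,0,0,0,0,0,0],
  ],
)

```text
time: 8.8
position: [0.5456, 0.2061, 0.2055]
tool_rot: [0.534, -0.464, 0.463, -0.533]
ft_force: [-0.2, 0.1, 0.0]
grip_width: 0.0004
```

```bash
python3 - <<'E'
from h import *
o=robot.get_obs(); print(o['time'],o['position'],o['ft_force'])
snap('side','side3.png'); snap('wrist','w3.png')
c=dark('side3.png',(218,262,242,284),60); print(cv2.fitEllipse(c.astype(np.float32)))
a=cv2.imread('pics/side3.png'); cv2.imwrite('pics/g.png',cv2.convertScaleAbs(cv2.resize(a[130:410,130:430],None,fx=2,fy=2,interpolation=cv2.INTER_CUBIC),alpha=1.4))
E
```

```text
8.8 [0.54560064 0.2061275  0.20550682] [-0.20213279  0.13237954  0.04330044]
((228.86192321777344, 273.5323181152344), (12.011675834655762, 14.328166961669922), 78.11717987060547)
```

View pics/g.png

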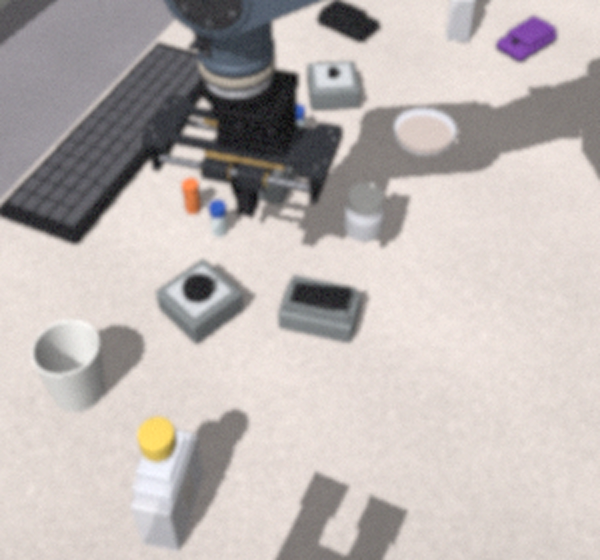

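The button is back up at side (228.9,273.5), the same pixel as before the press. The rocker is still tipped, everything else stands as it was, and the arm is clear. I'm handing in.

```bash
python3 -c "
from rig import ticket; print(ticket.hand_in())"
```

```text
the job is handed in; nothing more can be done
None
```

I switched the lamp on first, then took the picture with the big round button, and handed the job in at about 9 s on the robot's clock.

- **Lamp:** I pressed the raised (far) end of the rocker with closed fingertips. It met its stop at 13.5 N with the tip at 45 mm, where it should be when fully tipped. The side pictures before and after show it tipped over and the lamp box unmoved.
- **Big button:** I pressed it onto its stop and held it there for about 0.7 s at 6 to 8 N, with the tip at 46.4 mm (46 mm is fully down). I then released it straight up. In the last side picture it is up again at the same pixel as before, so its box has not moved.
- **Everything else:** In that last picture the things in view stand as they did, and the rocker is still tipped. The fingers never went near the small or square button. The force reading was about 0 N with the arm clear.
- **Disagreements:** The cameras differed by up to 6 mm on positions. Triangulation from the top and side pictures put the paddle and the button about 6 mm too low. I therefore cast rays onto the known heights, took a middle value and pressed in small steps until the force showed the stop.

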